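Turn the row of moulds round

ROBOT

A 6-joint arm with a two-finger parallel gripper is mounted at the origin on the work surface. World frame = base frame: x ahead of the robot, y to its left, z up, the work surface at z = 0. Lengths are in m, angles in degrees, forces in N, time in s.
With the tool pointing down it reaches from about 0.375 to 0.925 m from the base axis. Payload 5.7 kg.
Tool frame: the origin (TCP) lies at the centre of the arm's flange, where the gripper is bolted on; the fingertips stand 173 mm ahead of it and the grasp point (between the pads) lies 155 mm ahead of it; z points along the fingers, y is the line along which they close (so a half turn about z gives the same grasp; the last joint's range is limited). The gripper opens to 85 mm and grips with 20 to 120 N. Pads are 22 mm wide; open, the fingers measure 114 mm over their backs; the gripper's body (76 mm by 85 mm) begins 54 mm behind the grasp point. The pads swing forward as they close: fully open they stand 13 mm farther back than shut.
Start: joints at [-83.142, 20.558, 86.54, -0, 72.909, -6.595], TCP at [0.14, -0.584, 0.405] pointing down, gripper open.
Joint ranges: [-170.27, 170.27], [-57.76, 135], [12.27, 136.19], [-55.21, 235.2], [11.17, 155.16], [-170.74, 170.74]. Speed limits (degrees/s): [136.94, 136.94, 180, 180, 180, 180].

INTERFACE

Orientations are given as [roll, pitch, yaw] about the fixed x, y, z axes, in that order (R = Rz(yaw) Ry(pitch) Rx(roll)).
In Python, from workcell import telemetry, optics, job_done gives the robot as it stands.
- The arm moves only by the tool servo_tool, never from a script. Its arguments are lists of equal length, an entry for each row: "delta_pos": the shift along the world's x, y, z in units of 25 mm (1.0 is 25 mm), a list of three; "rot": the turn, a rotation vector about the world's x, y, z in units of 6 degrees (1.0 is 6 degrees), a list of three; "fingers": the finger opening in mm, from 0 to 85.4. A call has 1 to 8 rows; each row shifts and turns the commanded pose from where the row before left it; what a row does not reach is not made up. A row lasts 1/12 s, in which the tool goes at most 41.7 mm and 7.16 degrees, less where a joint would pass 70% of its speed; a pose out of reach is approached as far as the arm can. A call is refused whole if a number of a shift passes 1 or a number of a turn 1, either way. A call with a gripper value outside its range is refused whole. The fingers move at their own pace and stop on an object; "force" is the grip in N (left out, the last holds). Time passes only in rows, so rows that do not move let the fingers close. It gives the time, the measured TCP pose, the force, the opening and the grip force at its end, in the units of the state.
- telemetry.sense(): the state, without advancing time (a new reading comes with each control period).
- optics.capture(name): name is "scene" or "top"; returns a dict with "frame" (384x512x3 uint8, blue, green, red), "range_z" (384x512 float32, m along the optical axis (not along the pixel's ray), 0 where there is no reading), "fx", "fy", "cx", "cy" (pixels), "R" (3x3) and "t" (3): a world point X has camera coordinates R X + t. Camera axes: x right, y down, z forward; pixel columns grow to the right and rows downward; lengths in m; the calibration is good to about 2 mm. A picture is of the moment at which its call begins.
- job_done(): hands the job in; it is judged then, once.
The state is a dict: "clock": time; "qpos": joint angles; "joint_vel": joint speeds; "tau": joint torques, N m; "ee_pos": TCP position; "orientation": TCP orientation; "ft_force": force on the tool from outside, world axes, zero at the start; "torque": the same for the moment, N m; "grip_width": finger opening in m; "finger_force": force on a finger pad.
Only numpy, scipy, OpenCV 4.12 (cv2) and the standard library are available. Lean on these libraries where they do the work, as an engineer would, in place of code of your own. Each camera call takes 0.05 s, during which the arm holds its last target. There are 200 camera calls.

TASK

My partner works from the other side of the bench, so move the four metal moulds from the firebrick pads of the green stand into the four bays of the wooden rack, one to a bay, in the reverse order: the mould that stood farthest left on the stand goes into the bay farthest right, and so on along the row. Stand each one upright and flat on the floor of its bay, let go of it, and do not tip any mould over or drop it: set it right down before letting go.

Things in the scene. Friction and masses are not known exactly. Their poses are not given: they have to be found in the camera images.
- round_mid (a point): Cast aluminium plain round cup mould, 52 mm across, 60 mm tall, open at the top, loose, about 0.3 kg. This point is its centre, 30 mm above its underside; its z axis points up out of the mouth. At the start its x axis is within 0.25 rad of the stand's x.
- square_mid (a point): Cast aluminium square cup mould, 46 mm by 46 mm, its sides facing its x and y axes, 60 mm tall, open at the top, loose, about 0.3 kg. This point is its centre, 30 mm above its underside; its z axis points up out of the mouth. At the start its x axis is within 0.25 rad of the stand's x.
- hex_mid (a point): Cast aluminium six-sided cup mould, 50 mm across the flats (58 mm across corners); two of its flats face its +x and -x, 60 mm tall, open at the top, loose, about 0.3 kg. This point is its centre, 30 mm above its underside; its z axis points up out of the mouth. At the start its x axis is within 0.25 rad of the stand's x.
- stepped_mid (a point): Cast aluminium slim round cup mould, 36 mm across, on a broad round foot 58 mm across and 10 mm high, 70 mm tall, open at the top, loose, about 0.3 kg. This point is its centre, 35 mm above its underside; its z axis points up out of the mouth. At the start its x axis is within 0.25 rad of the stand's x.
- pad_round: The fixed reddish firebrick pad, 66 mm square and 12 mm thick, on the green stand, on which the round mould stands at the start (the four pads look alike). Origin: centre of its underside. It stays put, so it keeps the record of where that mould stood in the row.
- pad_square: The fixed reddish firebrick pad, 66 mm square and 12 mm thick, on the green stand, on which the square mould stands at the start (the four pads look alike). Origin: centre of its underside. It stays put, so it keeps the record of where that mould stood in the row.
- pad_hex: The fixed reddish firebrick pad, 66 mm square and 12 mm thick, on the green stand, on which the hex mould stands at the start (the four pads look alike). Origin: centre of its underside. It stays put, so it keeps the record of where that mould stood in the row.
- pad_stepped: The fixed reddish firebrick pad, 66 mm square and 12 mm thick, on the green stand, on which the stepped mould stands at the start (the four pads look alike). Origin: centre of its underside. It stays put, so it keeps the record of where that mould stood in the row.
- stand: Green steel stand, fixed, 460 mm long, 90 mm deep, top 40 mm above the table, in front of or behind the wooden rack; four pads in a row on it, about y = +120, +40, -40, -120 mm. Origin: centre of its underside, on the table. x points away from the robot, y along the row to the robot's left (within 0.15 rad). The wooden puck at its +y end is not part of the job.
- rack: Wooden rack, fixed, 460 mm long, 84 mm deep. Four bays, centres x = 0, y = +120, +40, -40, -120 mm, each 76 mm square inside, floor 20 mm above the table, edged by dark strips 6 mm high. Origin: centre of its underside, on the table. x points away from the robot, y along the row to the robot's left (within 0.15 rad). The dark cone at its -y end is not part of the job.
Not all that is in view belongs to the job. What is shaped like the part that bears round_mid but orange or yellow is not meant.

How it is judged:
By the outcome, as a careful person would: the job done as asked, in the order asked, and still so for the second after the job is handed in, with the robot touching nothing.
It also fails if it takes over 96 s, if anything falls off the work surface, if the arm or the gripper's body presses on something with over 40 N, if the wrist force passes 120 N, or if a joint passes its speed limit or range.

## Working session

There is one attempt and no reset: what is moved stays moved. The work goes in short steps, Python scripts to look and compute and a tool call to move; the robot and the scene stay as the last step left them, time stands still between calls to the robot, and variables do not carry over. Pictures are saved under pics/ and viewed, at most 14 in all, crops included, and the job is handed in when it is done.

Besides the shell and the picture viewer there is one more tool, called by a JSON object that holds its "op" and its "data". servo_tool: Moves the arm, as the interface text tells. Its arguments: {"type":"object","properties":{"delta_pos":{"type":"array"},"rot":{"type":"array"},"fingers":{"type":"array"},"force":{"type":"number"}},"required":["delta_pos","rot","fingers"]}

```bash
mkdir -p pics; ls; python3 - <<'E'
from workcell import telemetry, optics
import cv2,numpy as np
s=telemetry.sense(); print(s)
for n in ("scene","top"):
    c=optics.capture(n); cv2.imwrite(f"pics/{n}0.png",c["frame"]); np.savez(f"{n}0.npz",**c); print(n,c["fx"],c["R"],c["t"])
E
```

```text
pics
{'clock': 0.0, 'qpos': array([-8.31429325e+01,  2.05978587e+01,  8.65990148e+01, -9.50460553e-05,
        7.29083716e+01, -6.59357564e+00]), 'joint_vel': array([ 0.00790848,  0.04917406, -0.09646764,  0.12192412, -0.0622518 ,
        0.0339413 ]), 'tau': array([-2.50744393e-03, -5.27640045e+01, -2.78621256e+01, -5.01522663e-04,
        1.33875496e-02,  3.91832384e-05]), 'ee_pos': array([ 0.13952516, -0.58317918,  0.4038539 ]), 'orientation': array([-1.79895441e+02, -1.19946554e-02,  1.34506602e+01]), 'ft_force': array([0.60452108, 1.30056974, 0.1263435 ]), 'torque': array([-0.03117792,  0.02599114, -0.02764439]), 'finger_force': 0.0, 'grip_width': 0.08563540017181519}
scene 394.91753590464214 [[-0.84555784  0.53385904  0.00514348]
 [ 0.36685226  0.58798801 -0.72089495]
 [-0.38788059 -0.60767148 -0.69302527]] [ 0.41098661 -0.1514762   0.9711445 ]
top 369.7030389994618 [[-0.02852807 -0.99959169 -0.00161126]
 [-0.9812764   0.02831245 -0.19051254]
 [ 0.19048037 -0.00385387 -0.98168344]] [0.03773633 0.52392107 0.75435866]
```

View pics/scene0.png

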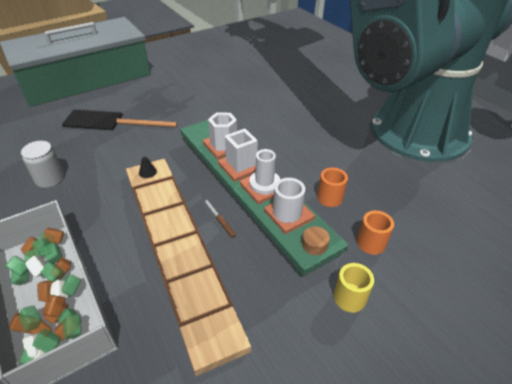

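View pics/top0.png

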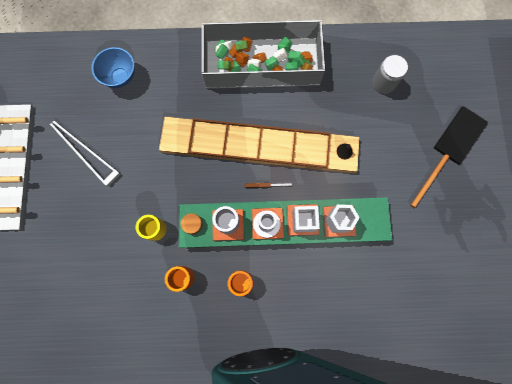

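The top view runs left (+y) to right: round (228,220), stepped (267,222), square (306,220), hex (344,218). The rack is at (260,145), with the cone at (345,151) on its -y end. Things that could be mistaken for the round mould: the orange cups (178,279) and (240,284), the yellow cup (151,228), the grey can (393,70) and the blue bowl (113,67). The grey round cup standing on a pad at (228,220) is the right one.

```bash
cat > h.py <<'E'
import cv2,numpy as np
def cloud(c):
    z=c["range_z"]; v,u=np.mgrid[:384,:512]
    P=np.stack([(u-c["cx"])/c["fx"]*z,(v-c["cy"])/c["fy"]*z,z],-1)
    W=(P-c["t"])@c["R"]; W[z==0]=np.nan; return W
def rect(p):
    (c,(w,h),a)=cv2.minAreaRect((p[:,:2]*1000).astype(np.float32)); return np.round(c,1),round(w,1),round(h,1),round(a,2)
E
python3 - <<'E'
from h import *
c=np.load("top0.npz"); W=cloud(c); hsv=cv2.cvtColor(c["frame"],cv2.COLOR_BGR2HSV); z=W[...,2]
def comp(m,n=1):
    k,l,s,_=cv2.connectedComponentsWithStats(m.astype(np.uint8)); o=1+np.argsort(-s[1:,4])[:n]; return [l==i for i in o]
def show(n,m): p=W[m]; print(n,m.sum(),rect(p),np.round(np.nanmedian(p,0),4))
v,u=np.mgrid[:384,:512]
g=comp((abs(hsv[...,0]-75.)<20)&(hsv[...,1]>90)&(v>180)&(v<260)&(z<.048)&(z>.03))[0]; show("stand",g)
box=(v>110)&(v<178)&(u>150)&(u<370)
for lo,hi in((.012,.035),): show("rack",comp(box&(z>lo)&(z<hi))[0])
hist=np.histogram(z[box],np.arange(0,.06,.003)); print(hist[0])
pad=(hsv[...,0]<12)&(hsv[...,1]>110)&(v>195)&(v<250)&(u>205)&(u<365)&(z>.045)&(z<.06)
for m in comp(pad,5): show("pad",m)
for n,a,b,t in(("round",208,246,.105),("step",250,284,.115),("sq",286,323,.105),("hex",325,362,.105)):
    m=(u>a)&(u<b)&(v>195)&(v<245)&(z>t)&(z<t+.014); show(n,m); print("  circ",cv2.minEnclosingCircle((W[m][:,:2]*1000).astype(np.float32)))
f=c["frame"][105:260,150:400]; cv2.imwrite("pics/crop0.png",cv2.resize(f,None,fx=3.2,fy=3.2,interpolation=cv2.INTER_CUBIC))
E
```

```text
stand 4210 (array([464.6, -36.8]), 94.1, 460.7, 0.31) [ 0.4609 -0.0393  0.0387]
rack 6966 (array([652.4,  11.5]), 461.0, 86.1, 81.98) [0.652  0.0132 0.0189]
[1297   87   67   67  112 1908 3684  652  523   59   18   16   14   14
   14   10   14    9    9]
pad 362 (array([460.3,  85.2]), 62.8, 64.8, 0.7) [0.4411 0.0723 0.0505]
pad 252 (array([467.5, -75.1]), 65.0, 63.3, 0.61) [ 0.4562 -0.0519  0.0503]
pad 246 (array([4.62e+02, 3.00e-01]), 65.3, 64.7, 0.32) [ 0.4802 -0.0211  0.0504]
pad 176 (array([ 443.7, -154.3]), 64.7, 29.6, 87.22) [ 0.4356 -0.1462  0.0505]
pad 64 (array([ 486.8, -127.9]), 15.4, 31.3, 50.13) [ 0.4861 -0.1278  0.0505]
round 227 (array([466.3,  85.2]), 50.3, 49.8, 0.85) [0.4664 0.0858 0.1103]
  circ ((466.36669921875, 85.68315124511719), 25.81153678894043)
step 132 (array([458.8,   2.2]), 33.3, 33.6, 88.33) [0.4588 0.0023 0.1203]
  circ ((459.6297302246094, 2.2308402061462402), 17.791217803955078)
sq 277 (array([463.9, -76.5]), 46.4, 46.0, 0.14) [ 0.466  -0.0776  0.1106]
  circ ((463.3478088378906, -76.18282318115234), 31.51132583618164)
hex 261 (array([ 462.7, -151.5]), 56.7, 48.6, 88.34) [ 0.4619 -0.152   0.1104]
  circ ((462.96197509765625, -151.781982421875), 28.652936935424805)
```

View pics/crop0.png

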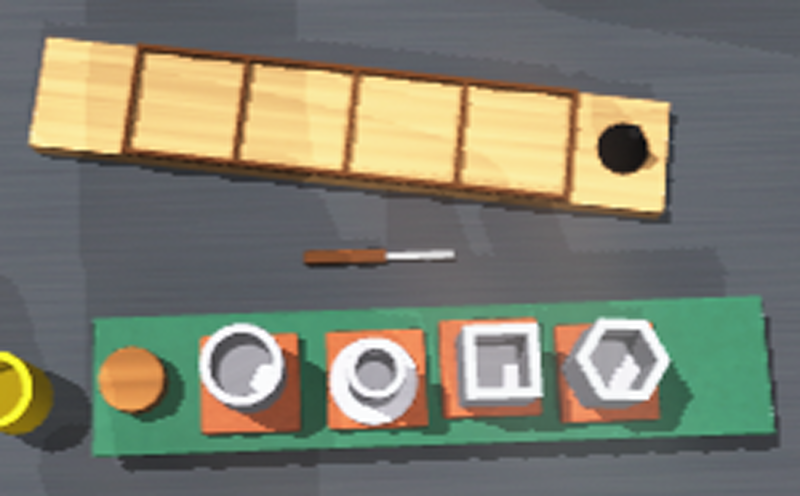

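{"op": "servo_tool", "data": {"delta_pos": [[1,0.8,0],[1,1,0],[1,1,0],[1,1,0],[1,1,0],[1,1,0],[1,1,0],[1,1,0]], "rot": [[0,0,0.6],[0,0,0.6],[0,0,0.6],[0,0,0.6],[0,0,0.6],[0,0,0.6],[0,0,0.6],[0,0,0.6]], "fingers": [85,85,85,85,85,85,85,85], "force": 50}}

```text
clock: 0.77
ee_pos: [0.3404, -0.387, 0.4044]
orientation: [-180.0, -0.0, 42.4]
ft_force: [0.2, 0.0, 0.3]
grip_width: 0.0849
finger_force: 0.0
```

{"op": "servo_tool", "data": {"delta_pos": [[1,1,0],[1,1,0],[1,1,0],[1,1,0],[1,1,0],[0,1,0],[0,1,0],[0,1,0]], "rot": [[0,0,0.6],[0,0,0.6],[0,0,0.6],[0,0,0.6],[0,0,0.6],[0,0,0.6],[0,0,0.6],[0,0,0.6]], "fingers": [85,85,85,85,85,85,85,85]}}

```text
clock: 1.43
ee_pos: [0.4647, -0.1871, 0.4042]
orientation: [-179.9, -0.0, 71.3]
ft_force: [0.2, -0.3, -0.1]
grip_width: 0.0851
finger_force: 0.0
```

{"op": "servo_tool", "data": {"delta_pos": [[0,1,0],[0,1,0],[0,1,0],[0,1,0],[0,1,0],[0,1,0],[0,1,0],[0,1,0]], "rot": [[0,0,0.4],[0,0,0.4],[0,0,0.4],[0,0,0.4],[0,0,0.4],[0,0,0.4],[0,0,0.4],[0,0,0.4]], "fingers": [85,85,85,85,85,85,85,85]}}

```text
clock: 2.1
ee_pos: [0.4642, 0.0127, 0.4044]
orientation: [-180.0, -0.0, 90.4]
ft_force: [0.0, -0.6, -0.7]
grip_width: 0.085
finger_force: 0.0
```

{"op": "servo_tool", "data": {"delta_pos": [[0.08,0.9,0],[0,1,0],[0,1,0],[0,0,-1],[0,0,-1],[0,0,-1],[0,0,-0.4],[0,0,0]], "rot": [[0,0,0],[0,0,0],[0,0,0],[0,0,0],[0,0,0],[0,0,0],[0,0,0],[0,0,0]], "fingers": [85,85,85,85,85,85,85,85]}}

```text
clock: 2.77
ee_pos: [0.465, 0.084, 0.317]
orientation: [-179.7, 0.0, 90.3]
ft_force: [-0.7, -0.4, 0.1]
grip_width: 0.0851
finger_force: 0.0
```

```bash
python3 - <<'E'
from workcell import optics
import cv2
f=optics.capture("scene")["frame"][90:300,130:400]; cv2.imwrite("pics/s1.png",cv2.resize(f,None,fx=2.8,fy=2.8))
E
```

```text
(no output)
```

View pics/s1.png

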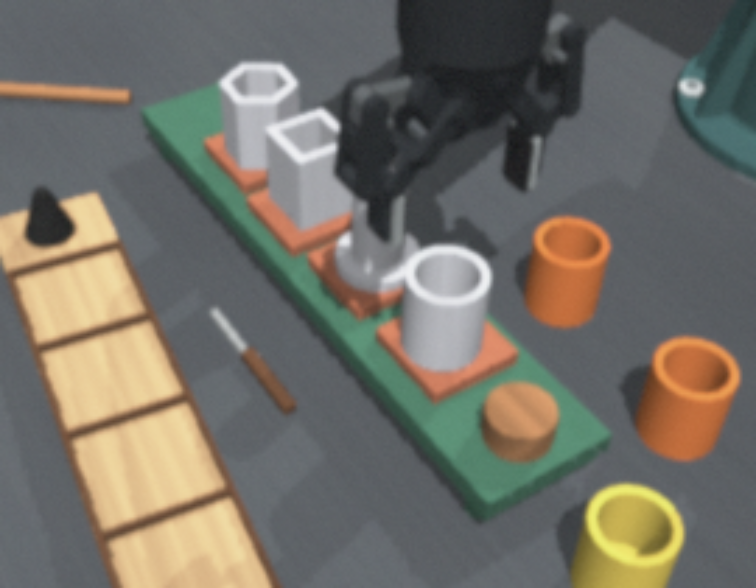

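The fingers, at crop pixels (382,190) and (525,155), straddle the round mould at (446,300) front and back. I'll descend and close.

{"op": "servo_tool", "data": {"delta_pos": [[0,0,-0.8],[0,0,-0.8],[0,0,-0.8],[0,0,-0.7],[0,0,0],[0,0,0],[0,0,0],[0,0,0]], "rot": [[0,0,0],[0,0,0],[0,0,0],[0,0,0],[0,0,0],[0,0,0],[0,0,0],[0,0,0]], "fingers": [85,85,85,85,85,65,55,40], "force": 45}}

```text
clock: 3.48
ee_pos: [0.4673, 0.084, 0.2437]
orientation: [179.9, -0.0, 90.2]
ft_force: [-2.5, -1.0, 29.6]
grip_width: 0.0515
finger_force: 41.6
```

{"op": "servo_tool", "data": {"delta_pos": [[0,0,0],[0,0,0],[0,0,0],[0,0,0]], "rot": [[0,0,0],[0,0,0],[0,0,0],[0,0,0]], "fingers": [40,40,40,40]}}

```text
clock: 3.82
ee_pos: [0.4673, 0.084, 0.2439]
orientation: [179.8, -0.0, 90.2]
ft_force: [-0.8, 0.5, 5.5]
grip_width: 0.0516
finger_force: 46.5
```

{"op": "servo_tool", "data": {"delta_pos": [[0,0,0.5],[0,0,0.8],[0,0,1],[0,0,1],[0,0,0.7],[0.8,-0.8,0],[0.8,-1,0],[0.8,-1,0]], "rot": [[0,0,0],[0,0,0],[0,0,0],[0,0,0],[0,0,0],[0,0,-0.2],[0,0,-0.2],[0,0,-0.2]], "fingers": [40,40,40,40,40,40,40,40]}}

```text
clock: 4.48
ee_pos: [0.527, 0.0136, 0.3441]
orientation: [179.8, 0.0, 86.7]
ft_force: [1.1, 0.5, -2.7]
grip_width: 0.0517
finger_force: 47.9
```

{"op": "servo_tool", "data": {"delta_pos": [[0.9,-1,0],[0.9,-1,0],[0.9,-1,0],[0.9,-1,0],[0.7,-0.9,0],[0,0,0],[0,0,-0.5],[0,0,-0.5]], "rot": [[0,0,-0.2],[0,0,-0.2],[0,0,-0.2],[0,0,-0.1],[0,0,0],[0,0,0],[0,0,0],[0,0,0]], "fingers": [40,40,40,40,40,40,40,40]}}

```text
clock: 5.15
ee_pos: [0.6344, -0.109, 0.3182]
orientation: [179.9, 0.0, 82.4]
ft_force: [-0.1, 1.1, -3.0]
grip_width: 0.0519
finger_force: 48.0
```

{"op": "servo_tool", "data": {"delta_pos": [[0,0,-1],[0,0,-1],[0,0,-1],[0,0,-0.6],[0,0,-0.3],[0,0,-0.15],[0,0,0],[0,0,0]], "rot": [[0,0,0],[0,0,0],[0,0,0],[0,0,0],[0,0,0],[0,0,0],[0,0,0],[0,0,0]], "fingers": [40,40,40,40,40,40,40,40]}}

```text
clock: 5.82
ee_pos: [0.6345, -0.1084, 0.2168]
orientation: [179.9, 0.0, 82.5]
ft_force: [0.4, -0.7, -1.7]
grip_width: 0.0514
finger_force: 48.0
```

```bash
python3 - <<'E'
from workcell import optics
import cv2
f=optics.capture("scene")["frame"][90:300,100:370]; cv2.imwrite("pics/s2.png",cv2.resize(f,None,fx=2.8,fy=2.8))
E
```

```text
(no output)
```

View pics/s2.png

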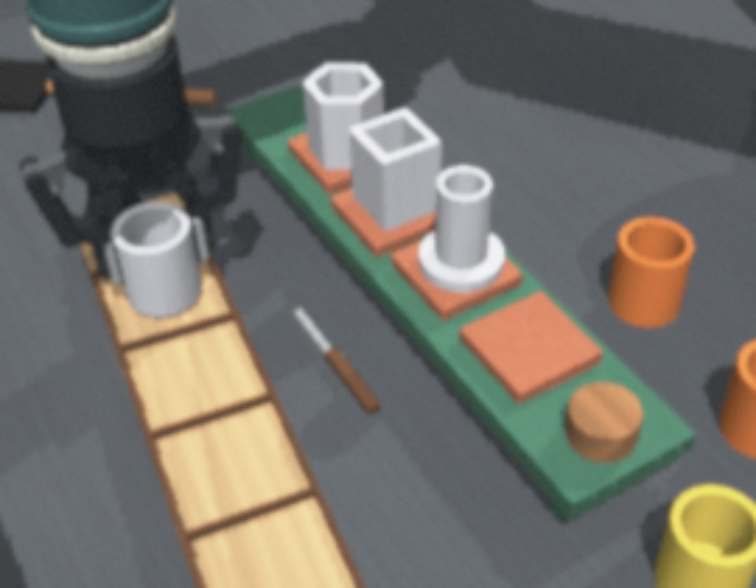

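The round mould hangs upright in the last bay beside the cone, at crop pixel (160,265), a few mm above the floor. I'll ease it down until contact.

{"op": "servo_tool", "data": {"delta_pos": [[0,0,-0.08],[0,0,-0.06],[0,0,-0.04],[0,0,0]], "rot": [[0,0,0],[0,0,0],[0,0,0],[0,0,0]], "fingers": [40,40,40,40]}}

```text
clock: 6.2
ee_pos: [0.6343, -0.1086, 0.212]
orientation: [180.0, 0.0, 82.5]
ft_force: [-1.1, 0.6, 0.5]
grip_width: 0.0514
finger_force: 48.2
```

{"op": "servo_tool", "data": {"delta_pos": [[0,0,-0.05],[0,0,0],[0,0,0]], "rot": [[0,0,0],[0,0,0],[0,0,0]], "fingers": [40,40,40]}}

```text
clock: 6.45
ee_pos: [0.6343, -0.1086, 0.2119]
orientation: [179.9, 0.0, 82.5]
ft_force: [-3.5, 1.1, 10.8]
grip_width: 0.0513
finger_force: 49.0
```

Contact confirmed: the force rose to 10.8 N and z stopped at 0.212. Releasing.

{"op": "servo_tool", "data": {"delta_pos": [[0,0,0],[0,0,0],[0,0,0],[0,0,0],[0,0,0],[0,0,0.5],[0,0,1],[0,0,1]], "rot": [[0,0,0],[0,0,0],[0,0,0],[0,0,0],[0,0,0],[0,0,0],[0,0,0],[0,0,0]], "fingers": [55,60,70,85,85,85,85,85]}}

```text
clock: 7.12
ee_pos: [0.6336, -0.1084, 0.2729]
orientation: [-179.8, -0.0, 82.4]
ft_force: [0.5, 0.0, 0.7]
grip_width: 0.0847
finger_force: 0.0
```

{"op": "servo_tool", "data": {"delta_pos": [[0,0,1],[0,0,1],[0,0,1],[-1,0.6,0.3],[-1,0.6,0],[-1,0.6,0],[-1,0.6,0],[-1,0.6,0]], "rot": [[0,0,0],[0,0,0],[0,0,0],[0,0,0.25],[0,0,0.25],[0,0,0.25],[0,0,0.25],[0,0,0.25]], "fingers": [85,85,85,85,85,85,85,85]}}

```text
clock: 7.78
ee_pos: [0.5078, -0.0329, 0.3561]
orientation: [179.9, 0.0, 90.0]
ft_force: [-0.4, 0.4, -0.3]
grip_width: 0.0851
finger_force: 0.0
```

{"op": "servo_tool", "data": {"delta_pos": [[-1,0.7,0],[-1,0.7,0],[0,0,0],[0,0,0]], "rot": [[0,0,0],[0,0,0],[0,0,0],[0,0,0]], "fingers": [85,85,85,85]}}

```text
clock: 8.12
ee_pos: [0.4577, 0.0023, 0.356]
orientation: [180.0, -0.0, 90.0]
ft_force: [-0.5, -0.7, 0.9]
grip_width: 0.0853
finger_force: 0.0
```

{"op": "servo_tool", "data": {"delta_pos": [[0.06,0,-1],[0,0,-1],[0,0,-1],[0,0,-0.7],[0,0,-0.4],[0,0,0],[0,0,0],[0,0,0]], "rot": [[0,0,0],[0,0,0],[0,0,0],[0,0,0],[0,0,0],[0,0,0],[0,0,0],[0,0,0]], "fingers": [85,85,85,85,85,80,65,50]}}

```text
clock: 8.78
ee_pos: [0.4618, 0.001, 0.2534]
orientation: [179.9, 0.0, 89.9]
ft_force: [0.7, -0.5, -0.6]
grip_width: 0.0575
finger_force: 0.0
```

{"op": "servo_tool", "data": {"delta_pos": [[0,0,0],[0,0,0],[0,0,0],[0,0,0],[0,0,0],[0,0,0]], "rot": [[0,0,0],[0,0,0],[0,0,0],[0,0,0],[0,0,0],[0,0,0]], "fingers": [42,36,25,25,25,25]}}

```text
clock: 9.28
ee_pos: [0.4609, 0.0014, 0.2537]
orientation: [179.9, 0.0, 90.0]
ft_force: [-1.3, -0.5, 6.5]
grip_width: 0.0347
finger_force: 44.6
```

{"op": "servo_tool", "data": {"delta_pos": [[0,0,0.5],[0,0,0.8],[0,0,1],[0,0,1],[0.6,-0.1,0.3],[1,-0.2,0],[1,-0.2,0],[1,-0.2,0]], "rot": [[0,0,0],[0,0,0],[0,0,0],[0,0,0],[0,0,-0.2],[0,0,-0.2],[0,0,-0.2],[0,0,-0.2]], "fingers": [25,25,25,25,25,25,25,25]}}

```text
clock: 9.95
ee_pos: [0.5512, -0.0161, 0.3435]
orientation: [179.9, 0.0, 85.1]
ft_force: [-0.0, 0.9, -3.4]
grip_width: 0.0346
finger_force: 45.6
```

{"op": "servo_tool", "data": {"delta_pos": [[1,-0.2,0],[1,-0.2,0],[1,-0.1,0],[0.8,0,0],[0,0,0],[0,0,-0.6],[0,0,-1],[0,0,-1]], "rot": [[0,0,-0.2],[0,0,-0.2],[0,0,-0.1],[0,0,0],[0,0,0],[0,0,0],[0,0,0],[0,0,0]], "fingers": [25,25,25,25,25,25,25,25]}}

```text
clock: 10.62
ee_pos: [0.6456, -0.0284, 0.278]
orientation: [179.9, 0.0, 82.2]
ft_force: [-0.3, -0.5, -3.2]
grip_width: 0.0347
finger_force: 45.9
```

{"op": "servo_tool", "data": {"delta_pos": [[0,0,-0.9],[0,0,-0.6],[0,0,-0.3],[0,0,-0.2],[0,0,0],[0,0,0]], "rot": [[0,0,0],[0,0,0],[0,0,0],[0,0,0],[0,0,0],[0,0,0]], "fingers": [25,25,25,25,25,25]}}

```text
clock: 11.12
ee_pos: [0.6459, -0.0286, 0.2285]
orientation: [179.9, 0.0, 82.2]
ft_force: [0.4, -0.4, -2.8]
grip_width: 0.0346
finger_force: 45.8
```

{"op": "servo_tool", "data": {"delta_pos": [[0,0,-0.1],[0,0,-0.07],[0,0,-0.06],[0,0,-0.04],[0,0,0],[0,0,0]], "rot": [[0,0,0],[0,0,0],[0,0,0],[0,0,0],[0,0,0],[0,0,0]], "fingers": [25,25,25,25,25,25]}}

```text
clock: 11.62
ee_pos: [0.6458, -0.0285, 0.2218]
orientation: [180.0, 0.0, 82.2]
ft_force: [-1.5, 0.3, 5.1]
grip_width: 0.0349
finger_force: 46.3
```

{"op": "servo_tool", "data": {"delta_pos": [[0,0,-0.02],[0,0,0],[0,0,0],[0,0,0],[0,0,0],[0,0,0],[0,0,0.6],[0,0,1]], "rot": [[0,0,0],[0,0,0],[0,0,0],[0,0,0],[0,0,0],[0,0,0],[0,0,0],[0,0,0]], "fingers": [25,40,45,55,70,85,85,85]}}

```text
clock: 12.28
ee_pos: [0.6441, -0.0283, 0.2578]
orientation: [-179.6, -0.0, 82.1]
ft_force: [0.4, 0.3, 0.1]
grip_width: 0.0846
finger_force: 0.0
```

{"op": "servo_tool", "data": {"delta_pos": [[0,0,1],[0,0,1],[0,0,1],[0,0,1],[-1,-0.25,0],[-1,-0.25,0],[-1,-0.25,0],[-1,-0.25,0]], "rot": [[0,0,0],[0,0,0],[0,0,0],[0,0,0],[0,0,0.25],[0,0,0.25],[0,0,0.25],[0,0,0.25]], "fingers": [85,85,85,85,85,85,85,85]}}

```text
clock: 12.95
ee_pos: [0.5444, -0.0536, 0.3604]
orientation: [180.0, 0.0, 88.2]
ft_force: [-0.6, 0.3, -0.5]
grip_width: 0.0852
finger_force: 0.0
```

{"op": "servo_tool", "data": {"delta_pos": [[-1,-0.3,0],[-1,-0.3,0],[-1,-0.3,0],[-0.28,0,0],[0,0,0],[0,0,0]], "rot": [[0,0,0.3],[0,0,0],[0,0,0],[0,0,0],[0,0,0],[0,0,0]], "fingers": [85,85,85,85,85,85]}}

```text
clock: 13.45
ee_pos: [0.4642, -0.0761, 0.3608]
orientation: [179.9, 0.0, 89.9]
ft_force: [0.6, 0.6, -0.4]
grip_width: 0.0848
finger_force: 0.0
```

```bash
python3 - <<'E'
from workcell import optics
import cv2
f=optics.capture("scene")["frame"][90:300,100:370]; cv2.imwrite("pics/s3.png",cv2.resize(f,None,fx=2.8,fy=2.8))
E
```

```text
(no output)
```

View pics/s3.png

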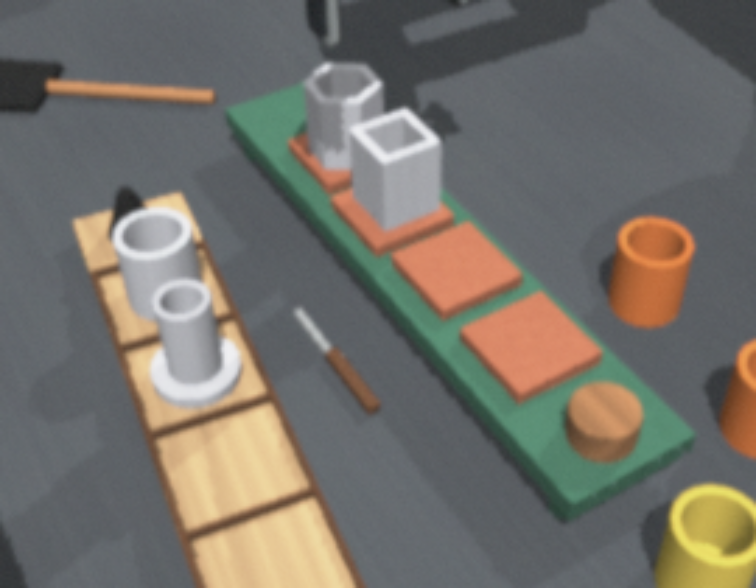

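The round (155,262) and stepped (190,345) moulds stand upright in the two right-hand bays. Next is the square one.

{"op": "servo_tool", "data": {"delta_pos": [[0,0,-1],[0,0,-1],[0,0,-1],[0,0,-1],[0,0,-0.68],[0,0,0],[0,0,0],[0,0,0]], "rot": [[0,0,0],[0,0,0],[0,0,0],[0,0,0],[0,0,0],[0,0,0],[0,0,0],[0,0,0]], "fingers": [85,85,85,85,85,85,75,65]}}

```text
clock: 14.17
ee_pos: [0.4649, -0.0761, 0.244]
orientation: [179.9, 0.0, 90.0]
ft_force: [-0.6, -0.3, 0.3]
grip_width: 0.0657
finger_force: 0.0
```

{"op": "servo_tool", "data": {"delta_pos": [[0,0,0],[0,0,0],[0,0,0],[0,0,0],[0,0,0],[0,0,0]], "rot": [[0,0,0],[0,0,0],[0,0,0],[0,0,0],[0,0,0],[0,0,0]], "fingers": [55,45,35,35,35,35]}}

```text
clock: 14.67
ee_pos: [0.4644, -0.0762, 0.2447]
orientation: [179.8, 0.0, 89.9]
ft_force: [0.9, 0.3, 6.4]
grip_width: 0.0455
finger_force: 46.7
```

{"op": "servo_tool", "data": {"delta_pos": [[0,0,0.5],[0,0,0.8],[0,0,1],[0,0,1],[0.7,0.5,0.5],[1,0.6,0],[1,0.7,0],[1,0.7,0]], "rot": [[0,0,0],[0,0,0],[0,0,0],[0,0,0],[0,0,-0.2],[0,0,-0.2],[0,0,-0.2],[0,0,-0.2]], "fingers": [35,35,35,35,35,35,35,35]}}

```text
clock: 15.33
ee_pos: [0.5566, -0.0129, 0.3392]
orientation: [179.9, 0.0, 85.0]
ft_force: [0.3, -0.9, -3.2]
grip_width: 0.0457
finger_force: 47.5
```

{"op": "servo_tool", "data": {"delta_pos": [[1,0.7,0],[1,0.7,0],[1,0.6,0],[1,0.6,0],[0,0,0],[0,0,-0.6],[0,0,-1],[0,0,-1]], "rot": [[0,0,-0.2],[0,0,-0.2],[0,0,-0.1],[0,0,0],[0,0,0],[0,0,0],[0,0,0],[0,0,0]], "fingers": [35,35,35,35,35,35,35,35]}}

```text
clock: 16.0
ee_pos: [0.6562, 0.0516, 0.2736]
orientation: [179.9, -0.0, 82.2]
ft_force: [0.3, -0.1, -3.8]
grip_width: 0.0458
finger_force: 47.9
```

{"op": "servo_tool", "data": {"delta_pos": [[0,0,-0.9],[0,0,-0.7],[0,0,-0.4],[0,0,-0.2],[0,0,0],[0,0,0]], "rot": [[0,0,0],[0,0,0],[0,0,0],[0,0,0],[0,0,0],[0,0,0]], "fingers": [35,35,35,35,35,35]}}

```text
clock: 16.5
ee_pos: [0.6564, 0.0514, 0.2191]
orientation: [179.9, -0.0, 82.2]
ft_force: [0.4, 0.1, -3.0]
grip_width: 0.046
finger_force: 47.8
```

{"op": "servo_tool", "data": {"delta_pos": [[0.05,0,-0.1],[0,0,-0.07],[0,0,-0.05],[0,0,-0.04],[0,0,-0.02],[0,0,0],[0,0,0]], "rot": [[0,0,0],[0,0,0],[0,0,0],[0,0,0],[0,0,0],[0,0,0],[0,0,0]], "fingers": [35,35,35,35,35,35,35]}}

```text
clock: 17.08
ee_pos: [0.6575, 0.0515, 0.2128]
orientation: [179.9, -0.0, 82.2]
ft_force: [-3.2, -0.9, 6.0]
grip_width: 0.0453
finger_force: 48.7
```

{"op": "servo_tool", "data": {"delta_pos": [[0,0,0],[0,0,0],[0,0,0],[0,0,0],[0,0,0],[0,0,0.9],[0,0,1],[0,0,1]], "rot": [[0,0,0],[0,0,0],[0,0,0],[0,0,0],[0,0,0],[0,0,0],[0,0,0],[0,0,0]], "fingers": [50,55,65,80,85,85,85,85]}}

```text
clock: 17.75
ee_pos: [0.657, 0.0515, 0.2839]
orientation: [-179.9, 0.0, 82.2]
ft_force: [0.4, 0.1, 0.6]
grip_width: 0.0853
finger_force: 0.0
```

{"op": "servo_tool", "data": {"delta_pos": [[0,0,1],[0,0,1],[0,0,1],[-1,-1,0],[-1,-1,0],[-1,-1,0],[-1,-1,0],[-1,-1,0]], "rot": [[0,0,0],[0,0,0],[0,0,0],[0,0,0.2],[0,0,0.2],[0,0,0.2],[0,0,0.2],[0,0,0.2]], "fingers": [85,85,85,85,85,85,85,85]}}

```text
clock: 18.42
ee_pos: [0.531, -0.0743, 0.3589]
orientation: [180.0, 0.0, 88.2]
ft_force: [0.8, -0.7, 0.5]
grip_width: 0.085
finger_force: 0.0
```

{"op": "servo_tool", "data": {"delta_pos": [[-1,-1,0],[-1,-1,0],[-0.8,-0.9,0],[0,-0.2,0],[0,0,0],[0,0,0]], "rot": [[0,0,0],[0,0,0],[0,0,0],[0,0,0],[0,0,0],[0,0,0]], "fingers": [85,85,85,85,85,85]}}

```text
clock: 18.92
ee_pos: [0.4629, -0.1512, 0.3592]
orientation: [179.9, -0.0, 88.1]
ft_force: [0.2, 0.3, 0.5]
grip_width: 0.0852
finger_force: 0.0
```

{"op": "servo_tool", "data": {"delta_pos": [[0,0,-1],[0,0,-1],[0,0,-1],[0,0,-1],[0,0,-0.6],[0,0,0],[0,0,0],[0,0,0]], "rot": [[0,0,0],[0,0,0],[0,0,0],[0,0,0],[0,0,0],[0,0,0],[0,0,0],[0,0,0]], "fingers": [85,85,85,85,85,85,75,65]}}

```text
clock: 19.58
ee_pos: [0.4634, -0.1507, 0.2446]
orientation: [179.9, 0.0, 88.2]
ft_force: [-0.4, -0.2, -0.7]
grip_width: 0.0658
finger_force: 0.0
```

{"op": "servo_tool", "data": {"delta_pos": [[0,0,0],[0,0,0],[0,0,0],[0,0,0],[0,0,0],[0,0,0]], "rot": [[0,0,0],[0,0,0],[0,0,0],[0,0,0],[0,0,0],[0,0,0]], "fingers": [58,48,40,40,40,40]}}

```text
clock: 20.08
ee_pos: [0.4631, -0.1512, 0.2453]
orientation: [179.8, 0.0, 88.1]
ft_force: [0.2, 3.0, 6.3]
grip_width: 0.0497
finger_force: 46.3
```

{"op": "servo_tool", "data": {"delta_pos": [[0,0,0.5],[0,0,0.8],[0,0,1],[0,0,1],[0.4,0.6,0.7],[0.7,1,0],[0.7,1,0],[0.7,1,0]], "rot": [[0,0,0],[0,0,0],[0,0,0],[0,0,0],[0,0,0],[0,0,-0.2],[0,0,-0.2],[0,0,-0.2]], "fingers": [40,40,40,40,40,40,40,40]}}

```text
clock: 20.75
ee_pos: [0.5251, -0.0602, 0.345]
orientation: [179.9, 0.0, 84.4]
ft_force: [-0.4, -0.9, -3.7]
grip_width: 0.0502
finger_force: 47.5
```

{"op": "servo_tool", "data": {"delta_pos": [[0.7,1,0],[0.7,1,0],[0.7,1,0],[0.7,1,0],[0.7,1,0],[0.8,1,0],[0.8,1,0],[0.6,0.7,0]], "rot": [[0,0,-0.2],[0,0,-0.2],[0,0,0],[0,0,0],[0,0,0],[0,0,0],[0,0,0],[0,0,0]], "fingers": [40,40,40,40,40,40,40,40]}}

```text
clock: 21.42
ee_pos: [0.6683, 0.1338, 0.3441]
orientation: [180.0, -0.1, 82.2]
ft_force: [0.8, -0.1, -2.2]
grip_width: 0.0498
finger_force: 47.4
```

{"op": "servo_tool", "data": {"delta_pos": [[0,0,0],[0,0,-0.6],[0,0,-1],[0,0,-1],[0,0,-1],[0,0,-0.7],[0,0,-0.4],[0,0,0]], "rot": [[0,0,0],[0,0,0],[0,0,0],[0,0,0],[0,0,0],[0,0,0],[0,0,0],[0,0,0]], "fingers": [40,40,40,40,40,40,40,40]}}

```text
clock: 22.08
ee_pos: [0.6658, 0.1309, 0.2239]
orientation: [-179.7, 0.1, 82.1]
ft_force: [-0.8, -0.6, -2.9]
grip_width: 0.0497
finger_force: 47.5
```

{"op": "servo_tool", "data": {"delta_pos": [[0.1,0,-0.1],[0,0,-0.1],[0,0,-0.08],[0,0,-0.06],[0,0,-0.04],[0,0,-0.03],[0,0,0],[0,0,0]], "rot": [[0,0,0],[0,0,0],[0,0,0],[0,0,0],[0,0,0],[0,0,0],[0,0,0],[0,0,0]], "fingers": [40,40,40,40,40,40,40,40]}}

```text
clock: 22.75
ee_pos: [0.6698, 0.1315, 0.2163]
orientation: [-180.0, -0.0, 82.2]
ft_force: [-0.5, 0.7, -3.1]
grip_width: 0.0496
finger_force: 47.5
```

{"op": "servo_tool", "data": {"delta_pos": [[0,0,-0.06],[0,0,-0.04],[0,0,-0.03],[0,0,-0.02],[0,0,0],[0,0,0]], "rot": [[0,0,0],[0,0,0],[0,0,0],[0,0,0],[0,0,0],[0,0,0]], "fingers": [40,40,40,40,40,40]}}

```text
clock: 23.25
ee_pos: [0.6698, 0.1315, 0.2134]
orientation: [180.0, -0.0, 82.2]
ft_force: [-2.8, -0.2, 6.0]
grip_width: 0.05
finger_force: 48.3
```

Contact. Release, lift, back off and check.

{"op": "servo_tool", "data": {"delta_pos": [[0,0,0],[0,0,0],[0,0,0],[0,0,0],[0,0,0],[0,0,0.9],[0,0,1],[0,0,1]], "rot": [[0,0,0],[0,0,0],[0,0,0],[0,0,0],[0,0,0],[0,0,0],[0,0,0],[0,0,0]], "fingers": [54,60,70,85,85,85,85,85]}}

```text
clock: 23.92
ee_pos: [0.6695, 0.1314, 0.2849]
orientation: [-179.9, 0.0, 82.2]
ft_force: [0.1, 0.2, -0.2]
grip_width: 0.0851
finger_force: 0.0
```

{"op": "servo_tool", "data": {"delta_pos": [[0,0,1],[0,0,1],[0,0,1],[-1,0,0.5],[-1,0,0],[-1,0,0],[-1,0,0],[-1,0,0]], "rot": [[0,0,0],[0,0,0],[0,0,0],[0,0,0],[0,0,0],[0,0,0],[0,0,0],[0,0,0]], "fingers": [85,85,85,85,85,85,85,85]}}

```text
clock: 24.58
ee_pos: [0.5436, 0.1314, 0.3725]
orientation: [180.0, -0.0, 82.1]
ft_force: [1.1, -0.9, 0.9]
grip_width: 0.0848
finger_force: 0.0
```

{"op": "servo_tool", "data": {"delta_pos": [[-1,0,0],[-1,0,0],[-1,0,0],[0,0,0],[0,0,0],[0,0,0]], "rot": [[0,0,0],[0,0,0],[0,0,0],[0,0,0],[0,0,0],[0,0,0]], "fingers": [85,85,85,85,85,85]}}

```text
clock: 25.08
ee_pos: [0.4706, 0.1315, 0.3729]
orientation: [179.9, -0.0, 82.2]
ft_force: [-1.1, 0.4, 0.1]
grip_width: 0.0851
finger_force: 0.0
```

```bash
python3 - <<'E'
from workcell import optics
import cv2
from h import *
c=optics.capture("top"); W=cloud(c); z=W[...,2]
th=np.radians(-8.02); R=np.array([[np.cos(th),np.sin(th)],[-np.sin(th),np.cos(th)]])
L=(W[...,:2]-[.6524,.0115])@R.T
for y in (.12,.04,-.04,-.12):
    m=(abs(L[...,0])<.04)&(abs(L[...,1]-y)<.04)&(z>.07)&(z<.11)
    p=L[m]*1000; print(y,m.sum(),cv2.minEnclosingCircle(p.astype(np.float32)),np.percentile(z[m],[10,50,95]))
f=c["frame"][100:260,140:400]; s=optics.capture("scene")["frame"][90:370,100:370]
cv2.imwrite("pics/t4.png",cv2.resize(f,None,fx=3,fy=3)); cv2.imwrite("pics/s4.png",cv2.resize(s,None,fx=2.1,fy=2.1))
E
```

```text
0.12 129 ((-0.05634593963623047, 118.50846099853516), 28.089616775512695) [0.07380935 0.07867732 0.08079723]
0.04 248 ((-1.313847541809082, 40.6241455078125), 31.378231048583984) [0.07409658 0.07817848 0.08053458]
-0.04 175 ((-2.1031417846679688, -39.40603256225586), 18.0496883392334) [0.07367486 0.08711632 0.08991131]
-0.12 218 ((-2.2202935218811035, -119.99563598632812), 25.84161376953125) [0.07286483 0.0779933  0.08025562]
```

View pics/t4.png

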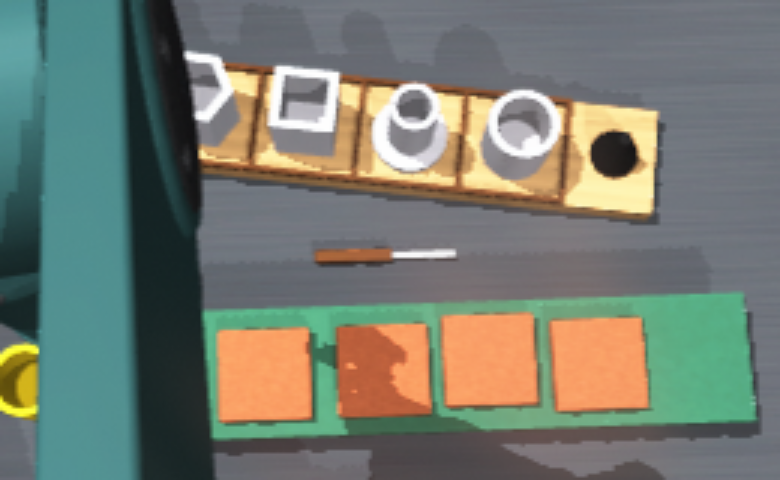

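View pics/s4.png

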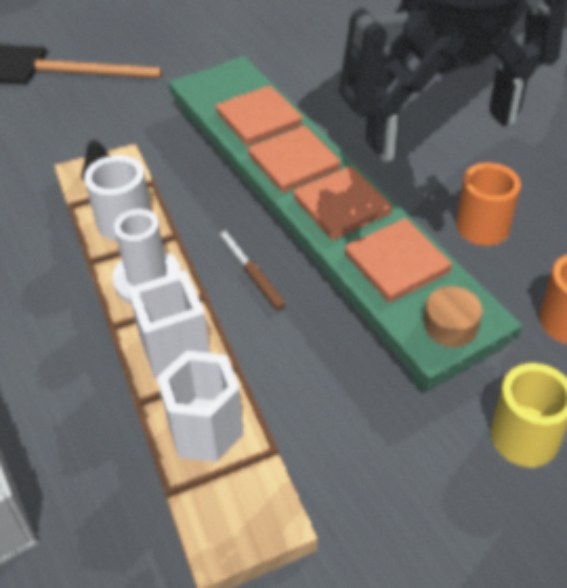

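All four stand upright and centred to within about 2 mm. From the left the bays hold hex (203,405), square (170,325), stepped (140,255) and round (118,195), with rims at the expected heights.

```bash
python3 -c "from workcell import job_done; print(job_done())"
```

```text
the job is handed in; nothing more can be done
None
```

The job is handed in: the four moulds stand upright in the rack in reverse order, from the left hex, square, stepped, round, each flat on its bay floor and released, with about 25 s of the 96 s used.

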